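# Turn a reversed slide carrier round in the slide reader

## Robot

A 6-joint arm with a two-finger parallel gripper is mounted at the origin on a cart in front of the work surface, level with it; the furniture and walls round the work are solid. World frame = base frame: x ahead of the robot, y to its left, z up, the work surface at z = 0. Lengths are in m, angles in rad, forces in N, time in s.
With the tool pointing down it reaches from about 0.4 to 0.825 m from the base axis. Payload 7 kg.
Tool frame: the origin (TCP) lies at the very end of the fingers, on their centre line; the grasp point (between the pads) lies 19 mm behind it (arm.grasp_offset is the distance from the TCP to the grasp point, in m); z points along the fingers, y is the direction in which the jaws open and shut (so a half turn about z gives the same grasp; the last joint's range is limited). The gripper opens to 88 mm and grips with 3 to 60 N. Pads are 19 mm wide; open, the fingers measure 130 mm over their backs; the gripper's body (78 mm by 193 mm) begins 47 mm behind the grasp point.
Start: joints at [1.39, 0.359, 0.012, 0, -1.224, -0.288], TCP at [0.305, 0.602, 0.227] pointing down, gripper open.
Joint ranges: [-3.07, 3.07], [-1.43, 2.12], [-1.02, 1.25], [-3.03, 1.67], [-3.05, -0], [-3.03, 3.03]. Speed limits (rad/s): [2.39, 2.39, 3.01, 3.14, 3.14, 3.14].

## Interface

Orientations are given as a unit quaternion [w, x, y, z].
In Python, from station import arm gives the robot as it stands.
- The arm moves only by the shell command python3 -m jog 'ROWS'. ROWS is JSON, a list of rows, each an object of numbers: "claw": the opening, from -1 (shut) to 1 (fully open); "dx", "dy", "dz": the shift along the tool's x, y, z normalised to -1 to 1, where 1 is 0.03 m; "turn": the turn about the tool's z normalised to -1 to 1, where 1 is 0.5 rad. In form: [{"claw": .., "dx": .., "dy": .., "dz": .., "turn": ..}, ...]. A call has 1 to 10 rows; each row shifts and turns the commanded pose from where the row before left it, along the tool's axes as they then stand; what a row does not reach is not made up. A row lasts 1/8 s, in which the tool goes at most 62.5 mm and 10.7 degrees, less where a joint would pass 70% of its speed; a pose out of reach is approached as far as the arm can. A call with a number of a shift or a turn outside -1 to 1 is refused whole. A call with a gripper value outside its range is refused whole. The fingers move at their own pace and stop on an object; the grip force is fixed at half the most. Time passes only in rows, so rows that do not move let the fingers close. It gives the time, the measured TCP pose, the force and the opening at its end, in the units of the state.
- arm.read_state(): the state, without advancing time (a new reading comes with each control period).
- arm.capture(name): name is "scene" or "side" or "wrist"; returns a dict with "img" (384x512x3 uint8, red, green, blue), "vertical_fov" (degrees; the focal length in pixels is half the picture's height over the tangent of half this angle, whatever the lens; pixels are square), "cx", "cy" (the principal point, pixels), "origin" and "attitude" of the camera in the world. Camera axes: x right, y up, looking along -z (the intrinsics and any distortion apply to the point x, -y, -z); pixel columns grow to the right and rows downward; lengths in m; the calibration is good to about 2 mm. A picture is of the moment at which its call begins. There is no depth.
- arm.hand_in(): hands the job in, once; it reports no verdict.
Trained networks look in the newest picture that a camera, given by its name, has taken for a name from the list of things; names that differ only in an ending like _2 or _b are one class to them, and where a whole thing is asked for, a point or a joint stands for the part that bears it (a point fixed in the world has none). Each returns a list of dicts, best first, with "score" (0 to 1); they miss things now and then, are a little off and sometimes report something else, mostly with a low value. They report only what shows in the picture. A call takes as long as a camera call. They do not tell look-alikes from the thing itself.
- arm.recognise(camera, name): "extent" ([left, top, right, bottom] as shares, 0 to 1, of the picture: columns of its width, rows of its height, round what is visible of it).
The state is a dict: "time": time; "joint_pos": joint angles; "dq": joint speeds; "tau": joint torques, N m; "tcp_pos": TCP position; "eef_rot": TCP orientation; "wrist_force": force on the tool from outside, world axes, zero at the start; "ft_torque": the same for the moment, N m; "gripper_width": finger opening in m.
Only numpy, scipy, OpenCV 4.12 (cv2) and the standard library are available. Lean on these libraries where they do the work, as an engineer would, in place of code of your own. Each camera call takes 0.05 s, during which the arm holds its last target.

## Task

One of the two slide carriers in the slide reader was put in back to front: its narrow tongue sticks out instead of its square ribbed end. Draw that carrier right out, turn it end for end and push it back into the bay it came from, tongue first, slide still face up, until it clicks fully home. Leave the other carrier where it is and do not knock over or shove the things standing about.

Things in the scene. Friction and masses are not known exactly. Their poses are not given: they have to be found in the camera images.
- reader: slide reader: low white box, grey front, 110 deep (x), 210 wide (y), 55 high, fixed, placed and turned differently each time. Origin: centre of its underside; front face at its x = -55, facing -x. Two bays (level slots open to the front) at y = +60 and -60: 39 wide, 17 high, floor 22 above the worktop; outer 8 of the mouth flared by 4 at the sides and 3.5 above and below. Sizes in mm
- bay_0_mouth (a point): centre of the left bay's mouth (reader y = +60 mm) in the front face, 29 mm above the worktop; the slot runs along the reader's +x. 16 mm in, spring balls stand 4 mm out of both side walls: the carrier's shoulders meet them about 10 mm in and must be pushed past with 10 to 15 N; at home they click into its side notches and hold it as hard against pulling out
- bay_1_mouth (a point): the same for the right bay (reader y = -60 mm)
- bay_0_home (a point): where the tongue's end face has its middle when a carrier is the right way round and fully home in the left bay: 90 mm behind the front face, 29 mm above the worktop. The carrier's origin is then 16 mm behind the face, its square end 44 mm out of it. 1 mm beyond home its shoulders meet a hard stop (only the tongue enters the 26 mm wide pocket behind)
- bay_1_home (a point): the same for the right bay
- carrier_1: the reversed carrier, in either bay; at the start body end (44 mm) and tongue stand out. aluminium bar 36 wide, 14 thick, body 120 long, glass slide in its top; one end square with ribs, the other with a centred tongue 22 wide, 14 long (134 over all); 0.06 to 0.13 kg. A notch 12 long, 5 deep in each side at mid-body. Origin: centre of the 120 body's underside; +x to the tongue, +z up
- carrier_1_tongue (a point): middle of the end face of the reversed carrier's tongue (74 mm along its +x, 7 mm above its underside)
- carrier_1_square (a point): middle of the face of the reversed carrier's square end (60 mm along its -x, 7 mm above its underside)
- carrier_2: the carrier that is already the right way round, in the other bay, its square end standing 44 mm out of the front; same shape and axes as the reversed one
- jar: bystander: specimen jar, 64 mm across, 75 mm high; origin: centre of its base
- timer: bystander: bench timer, 45 x 70 x 29 mm; origin: centre of its base
- bottle_small: bystander: small brown reagent bottle, 48 mm across, 96 mm high; origin: centre of its base
Not all that is in view belongs to the job. Leave any red look-alike of the carrier_1 alone.

How it is judged:
By the outcome, as a careful person would: the job done as asked, in the order asked, and still so for the second after the job is handed in, with the robot touching nothing.
It also fails if it takes over 61 s, if anything falls off the work surface, if the arm or the gripper's body presses on something with over 40 N, if the wrist force passes 120 N, or if a joint passes its speed limit or range.

## Working session

There is one attempt and no reset: what is moved stays moved. The work goes in short steps, Python scripts to look and compute and a shell command to move; the robot and the scene stay as the last step left them, time stands still between calls to the robot, and variables do not carry over. Pictures are saved under pics/ and viewed, and the job is handed in when it is done.

```bash
ls; mkdir -p pics; python3 - <<'E'
from station import arm
import cv2
s=arm.read_state();print(s)
for n in ["scene","side","wrist"]:
    c=arm.capture(n);print(n,{k:v for k,v in c.items() if k!='img'})
    cv2.imwrite(f"pics/a_{n}.png",c['img'][:,:,::-1])
    for t in ["reader","carrier_1","carrier_1_tongue","carrier_1_square","bay_0_mouth","bay_1_mouth","jar","timer","bottle_small"]:
        try: print(t,[(round(d['score'],2),[round(float(v)*w,1) for v,w in zip(d['extent'],(512,384,512,384))]) for d in arm.recognise(n,t)])
        except Exception as e: print(t,e)
print(arm.read_state()['time'])
E
```

```text
pics
{'time': 0.0, 'joint_pos': array([ 1.39009906e+00,  3.59404649e-01,  1.10359793e-02, -3.69410580e-04,
       -1.22408584e+00, -2.88120324e-01]), 'dq': array([ 0.0005309 , -0.00159949, -0.0001912 , -0.00069631,  0.00061418,
        0.00109764]), 'tau': array([ 6.50367638e-04, -5.82714164e+01,  2.93042511e+01,  6.99714705e+00,
        6.67290558e-03, -1.60158006e-04]), 'tcp_pos': array([0.30476894, 0.60171894, 0.22559777]), 'eef_rot': array([ 8.37217161e-04,  9.72636867e-01, -2.32329093e-01, -1.28901710e-04]), 'wrist_force': array([-0.23459688,  0.31660115, -0.48731711]), 'ft_torque': array([-0.0149618 ,  0.01964509, -0.05796968]), 'gripper_width': 0.08743617285594821}
scene {'vertical_fov': 55.87668696688352, 'cx': 256.29209310064175, 'cy': 193.31024492908904, 'origin': array([ 0.06766468, -0.79006698,  0.59216024]), 'attitude': array([ 0.83263116,  0.47975082, -0.13858318, -0.23949782])}
reader [(0.74, [246.7, 160.1, 300.0, 208.9]), (0.46, [244.1, 189.6, 264.9, 200.7])]
carrier_1 [(0.72, [233.1, 174.1, 250.4, 183.9]), (0.64, [207.0, 218.3, 255.0, 233.3]), (0.47, [242.9, 163.4, 2
[... 1032 characters left out ...]
83, [189.1, 218.6, 239.6, 231.3]), (0.48, [231.8, 158.5, 251.2, 170.8]), (0.22, [247.9, 147.6, 305.3, 209.6])]
bay_0_mouth [(0.83, [248.0, 151.5, 303.9, 210.2])]
bay_1_mouth [(0.64, [248.9, 145.7, 305.0, 210.9])]
jar [(0.66, [193.4, 121.1, 214.2, 150.9])]
timer [(0.83, [233.2, 292.4, 261.4, 325.0])]
bottle_small [(0.64, [310.0, 279.5, 337.0, 318.5])]
wrist {'vertical_fov': 67.01143042035055, 'cx': 263.4270743347572, 'cy': 188.779510433221, 'origin': array([0.37671269, 0.56603552, 0.38521231]), 'attitude': array([-0.51739782,  0.07821369, -0.12760834,  0.84255458])}
reader []
carrier_1 []
carrier_1_tongue []
carrier_1_square []
bay_0_mouth []
bay_1_mouth []
jar []
timer []
bottle_small []
1.5
```

View pictures.

```bash
python3 - <<'E'
import cv2
for n in ["scene","side"]:
    im=cv2.imread(f"pics/a_{n}.png"); 
    cv2.imwrite(f"pics/b_{n}.png",cv2.resize(im[110:340,150:400],None,fx=3,fy=2.6*1.0,interpolation=cv2.INTER_CUBIC)[:600,:800])
E
```

```text
(no output)
```

View pics/a_scene.png

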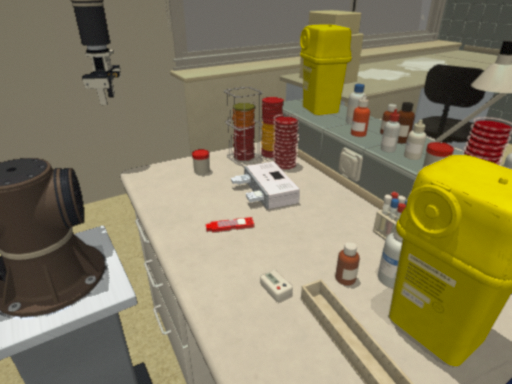

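View pics/b_side.png

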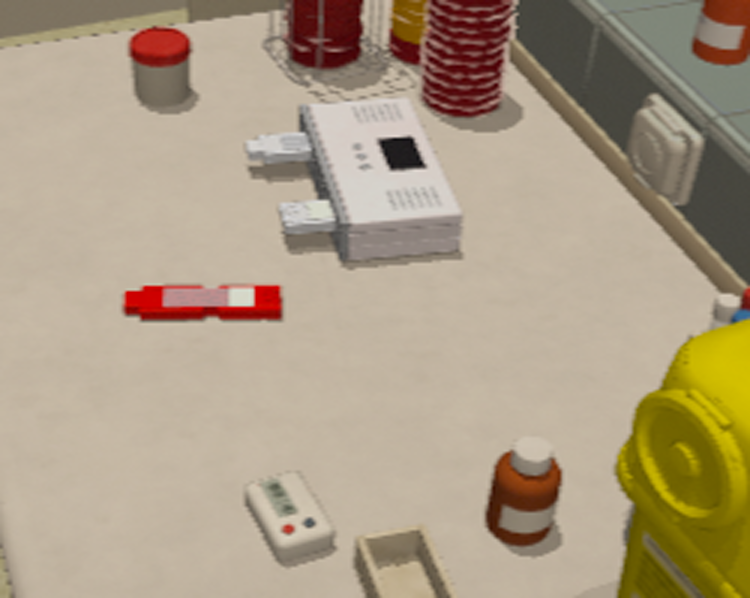

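View pics/a_wrist.png

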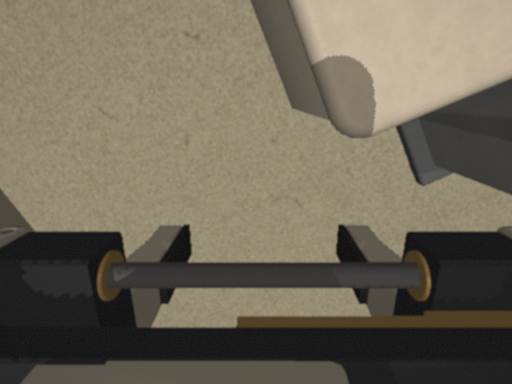

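```bash
cat > h.py <<'E'
import numpy as np, cv2, json
from scipy.spatial.transform import Rotation as R
def K(c,H=384):
    f=H/2/np.tan(np.radians(c['vertical_fov'])/2); return f,c['cx'],c['cy']
def rot(q): return R.from_quat([q[1],q[2],q[3],q[0]]).as_matrix()
def ray(c,u,v):
    f,cx,cy=K(c); return rot(c['attitude'])@np.array([(u-cx)/f,-(v-cy)/f,-1])
def onz(c,u,v,z):
    d=ray(c,u,v); o=np.array(c['origin']); return o+d*(z-o[2])/d[2]
def proj(c,P):
    f,cx,cy=K(c); p=(np.atleast_2d(P)-c['origin'])@rot(c['attitude'])
    return np.c_[cx+f*p[:,0]/-p[:,2], cy-f*p[:,1]/-p[:,2]]
SIDE=dict(vertical_fov=42.07585684152626,cx=246.98658092641278,cy=186.41073739882006,origin=np.array([0.16260791,-0.91945493,0.89470836]),attitude=[0.88822784,0.41833064,-0.08865774,-0.16790053])
SCENE=dict(vertical_fov=55.87668696688352,cx=256.29209310064175,cy=193.31024492908904,origin=np.array([0.06766468,-0.79006698,0.59216024]),attitude=[0.83263116,0.47975082,-0.13858318,-0.23949782])
E
python3 - <<'E'
from h import *
p=[onz(SIDE,*q,0.055)[:2] for q in [(251,150.4),(286,147.7),(303.3,192.7),(264.3,195.8)]]
for q in p: print(q.round(3))
p=np.array(p)
for a in range(4): d=p[(a+1)%4]-p[a]; print(np.linalg.norm(d).round(3),np.degrees(np.arctan2(d[1],d[0])).round(1))
print(p.mean(0))
for n,q,z in [("jar base",(203,146),0),("red",(218,225),.007),("timer",(247,309),.015),("bottle",(323.5,314),0),("tray",(275,318),.02)]: print(n,onz(SIDE,*q,z).round(3))
for n,q in [("jar",(202,173)),("timer",(277,287)),("bottle",(348,283)),("tray",(310,285))]: print(n,onz(SCENE,*q,0).round(3))
E
```

```text
[0.63  0.174]
[0.731 0.151]
[ 0.685 -0.051]
[ 0.585 -0.027]
0.104 -12.9
0.207 -102.7
0.104 166.2
0.206 77.4
[0.65770615 0.06174956]
jar base [0.528 0.32  0.   ]
red [ 0.452 -0.039  0.007]
timer [ 0.422 -0.314  0.015]
bottle [ 0.576 -0.375  0.   ]
tray [ 0.467 -0.359  0.02 ]
jar [0.523 0.303 0.   ]
timer [ 0.427 -0.307  0.   ]
bottle [ 0.572 -0.382  0.   ]
tray [ 0.494 -0.341  0.   ]
```

```bash
python3 -m jog '[{"claw":1,"dx":0.94,"dy":0.73},{"claw":1,"dx":0.94,"dy":0.73},{"claw":1,"dx":0.94,"dy":0.73},{"claw":1,"dx":0.94,"dy":0.73},{"claw":1,"dx":0.94,"dy":0.73},{"claw":1,"dx":0.94,"dy":0.73},{"claw":1,"dx":0.94,"dy":0.73},{"claw":1,"dx":0.94,"dy":0.73},{"claw":1,"dx":0.94,"dy":0.73},{"claw":1,"dx":0.94,"dy":0.73}]'
python3 -m jog '[{"claw":1,"dx":0.94,"dy":0.73},{"claw":1,"dx":0.94,"dy":0.73},{"claw":1,"dx":0.94,"dy":0.73},{"claw":1,"dx":0.9,"dy":0.73},{"claw":1,"turn":-0.25},{"claw":1,"turn":-0.24},{"claw":1}]'
python3 - <<'E'
from station import arm
import cv2,pickle
c=arm.capture("wrist");pickle.dump(c,open("w1.pkl","wb"))
cv2.imwrite("pics/w1.png",c['img'][:,:,::-1])
s=arm.read_state();print({k:v.round(4) if hasattr(v,'round') else v for k,v in s.items()}, c['origin'],c['attitude'])
E
```

```text
{'time': 1.55, 'joint_pos': array([ 1.3901,  0.3586,  0.0119, -0.    , -1.2241, -0.2881]), 'dq': array([-0.0016,  0.0009,  0.0006, -0.0018,  0.002 , -0.0014]), 'tau': array([-0.00000e+00, -5.82370e+01,  2.93281e+01,  7.00250e+00,
        1.23000e-02, -0.00000e+00]), 'tcp_pos': array([0.305 , 0.6022, 0.2265]), 'eef_rot': array([ 0.    ,  0.9727, -0.2323, -0.    ]), 'wrist_force': array([0.061 , 0.1631, 0.3374]), 'ft_torque': array([-0.0304, -0.03  ,  0.0271]), 'gripper_width': 0.08739298312708121} [0.37671412 0.56603907 0.3852017 ] [-0.5173974   0.07821861 -0.12760089  0.84255551]invalid input at $[0]: expected keys claw, dx, dy, dz, turn
invalid input at $[0]: expected keys claw, dx, dy, dz, turn
```

View pics/w1.png

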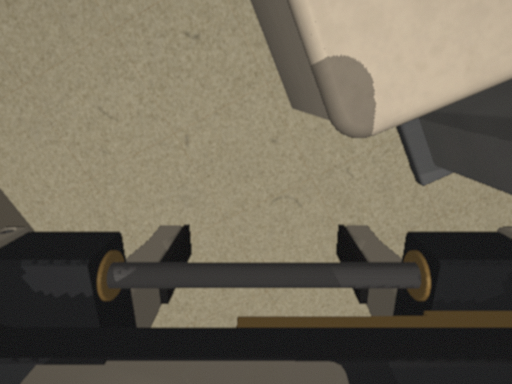

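All keys are required; the picture is unchanged (gripper off the bench's left corner). Repeating with full rows.

```bash
python3 -m jog '[{"claw":1,"dx":0.94,"dy":0.73,"dz":0,"turn":0},{"claw":1,"dx":0.94,"dy":0.73,"dz":0,"turn":0},{"claw":1,"dx":0.94,"dy":0.73,"dz":0,"turn":0},{"claw":1,"dx":0.94,"dy":0.73,"dz":0,"turn":0},{"claw":1,"dx":0.94,"dy":0.73,"dz":0,"turn":0},{"claw":1,"dx":0.94,"dy":0.73,"dz":0,"turn":0},{"claw":1,"dx":0.94,"dy":0.73,"dz":0,"turn":0},{"claw":1,"dx":0.94,"dy":0.73,"dz":0,"turn":0},{"claw":1,"dx":0.94,"dy":0.73,"dz":0,"turn":0},{"claw":1,"dx":0.94,"dy":0.73,"dz":0,"turn":0}]'
python3 -m jog '[{"claw":1,"dx":0.94,"dy":0.73,"dz":0,"turn":0},{"claw":1,"dx":0.94,"dy":0.73,"dz":0,"turn":0},{"claw":1,"dx":0.94,"dy":0.73,"dz":0,"turn":0},{"claw":1,"dx":0.9,"dy":0.73,"dz":0,"turn":0},{"claw":1,"dx":0,"dy":0,"dz":0,"turn":-0.25},{"claw":1,"dx":0,"dy":0,"dz":0,"turn":-0.24},{"claw":1,"dx":0,"dy":0,"dz":0,"turn":0}]'
cat > look.py <<'E'
import sys,pickle,cv2
from station import arm
def st():
    s=arm.read_state();print({k:(v.round(4).tolist() if hasattr(v,'round') and hasattr(v,'tolist') else v) for k,v in s.items() if k in('time','joint_pos','tcp_pos','eef_rot','wrist_force','gripper_width')})
for n in sys.argv[2:]:
    c=arm.capture(n);pickle.dump(c,open(f"{sys.argv[1]}_{n}.pkl","wb"));cv2.imwrite(f"pics/{sys.argv[1]}_{n}.png",c['img'][:,:,::-1])
st()
E
python3 look.py w2 wrist
```

```text
time: 2.8
tcp_pos: [0.458, 0.2783, 0.2268]
eef_rot: [-0.0, 0.973, -0.232, 0.0]
wrist_force: [1.7, -0.2, 0.0]
gripper_width: 0.0875
time: 3.68
tcp_pos: [0.5177, 0.1506, 0.2267]
eef_rot: [-0.0, 0.994, -0.112, 0.0]
wrist_force: [0.2, -1.3, -0.1]
gripper_width: 0.0877
{'time': 3.725, 'joint_pos': [0.6472, 0.135, -0.2878, 0.0, -1.1478, 0.6972], 'tcp_pos': [0.5176, 0.1508, 0.2267], 'eef_rot': [-0.0, 0.9936, -0.113, 0.0001], 'wrist_force': [0.1937, 1.0607, -0.6523], 'gripper_width': 0.08751241499624696}
```

```bash
ls pics
```

```text
a_scene.png
a_side.png
a_wrist.png
b_scene.png
b_side.png
w1.png
w2_wrist.png
```

View pics/w2_wrist.png

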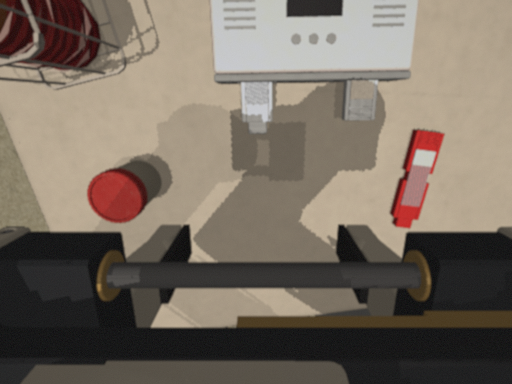

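```bash
python3 - <<'E'
import cv2
im=cv2.imread("pics/w2_wrist.png")
cv2.imwrite("pics/w2z.png",cv2.resize(im[60:140,205:425],None,fx=3.6,fy=3.6,interpolation=cv2.INTER_CUBIC))
E
```

```text
(no output)
```

View pics/w2z.png

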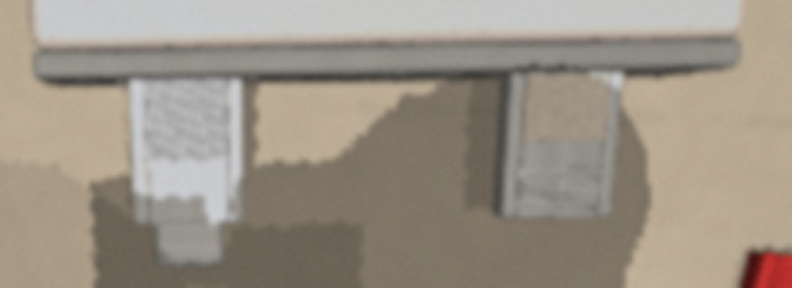

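```bash
cat > m.py <<'E'
from h import *
import pickle
c=pickle.load(open("w2_wrist.pkl","rb"))
g=lambda x,y,z: onz(c,205+x/3.6,60+y/3.6,z)[:2]
L=g(35,81,.055);Rr=g(738,71,.055);d=L-Rr;print("front",L,Rr,np.linalg.norm(d),np.degrees(np.arctan2(d[1],d[0]))-90)
pts=dict(t=g(190,264,.036),tl=g(160,264,.036),tr=g(221,264,.036),sl=g(135,222,.036),sr=g(239,222,.036),fl=g(130,80,.036),fr=g(243,80,.036),c2l=g(505,214,.036),c2r=g(611,214,.036))
for k,v in pts.items(): print(k,v.round(4))
mid=(L+Rr)/2;yaw=np.arctan2(d[1],d[0])-np.pi/2;ux=np.array([np.cos(yaw),np.sin(yaw)]);uy=np.array([-ux[1],ux[0]])
for k,v in pts.items(): print(k,((v-mid)@ux).round(4),((v-mid)@uy).round(4))
print(c['origin'],R.from_matrix(rot(c['attitude'])).as_euler('xyz',degrees=True))
E
python3 m.py
```

```text
front [0.62412282 0.18010651] [ 0.58018146 -0.02390025] 0.20868540968979415 -12.155328363739628
t [0.5595 0.1483]
tl [0.5617 0.158 ]
tr [0.5572 0.1383]
sl [0.5767 0.1627]
sr [0.5691 0.1296]
fl [0.6193 0.1536]
fr [0.6114 0.119 ]
c2l [0.5522 0.0445]
c2r [0.5445 0.0108]
t -0.0565 0.0597
tl -0.0564 0.0696
tr -0.0567 0.0494
sl -0.0427 0.0774
sr -0.0432 0.0434
fl 0.0009 0.0774
fr 0.0004 0.0419
c2l -0.0418 -0.0433
c2r -0.0422 -0.0779
[0.59599436 0.13291012 0.38532684] [-1.72034683e+01  2.29950576e-02 -1.02919801e+02]
```

```bash
python3 -m jog '[{"claw":1,"dx":0,"dy":0,"dz":0,"turn":-0.028},{"claw":1,"dx":0.8,"dy":-0.08,"dz":0.8,"turn":0},{"claw":1,"dx":0.8,"dy":-0.08,"dz":0.8,"turn":0},{"claw":1,"dx":0.77,"dy":-0.07,"dz":0.9,"turn":0},{"claw":1,"dx":0,"dy":0,"dz":1,"turn":0},{"claw":1,"dx":0,"dy":0,"dz":1,"turn":0},{"claw":1,"dx":0,"dy":0,"dz":0.4,"turn":0},{"claw":1,"dx":0,"dy":0,"dz":0,"turn":0}]'
python3 look.py w3 wrist
```

```text
time: 4.72
tcp_pos: [0.5884, 0.1427, 0.0792]
eef_rot: [0.0, 0.995, -0.105, -0.0]
wrist_force: [0.4, 0.1, 1.0]
gripper_width: 0.0873
{'time': 4.775, 'joint_pos': [0.5604, 0.3767, -0.3273, 0.0005, -0.8664, 0.8005], 'tcp_pos': [0.589, 0.143, 0.0802], 'eef_rot': [-0.0, 0.9945, -0.1046, 0.0003], 'wrist_force': [0.1169, 0.6804, -0.7625], 'gripper_width': 0.08767846228930025}
```

View pics/w3_wrist.png

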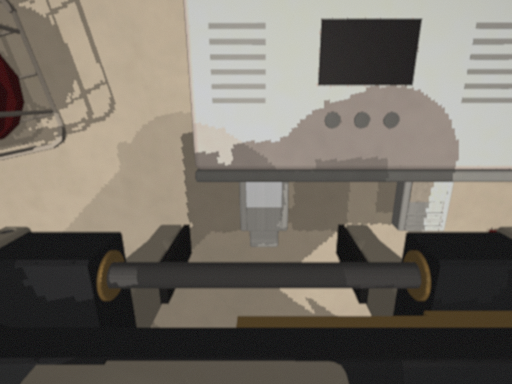

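```bash
python3 -m jog '[{"claw":1,"dx":0,"dy":0,"dz":1,"turn":0},{"claw":1,"dx":0,"dy":0,"dz":0.98,"turn":0},{"claw":1,"dx":0,"dy":0,"dz":0,"turn":0},{"claw":-1,"dx":0,"dy":0,"dz":0,"turn":0},{"claw":-1,"dx":0,"dy":0,"dz":0,"turn":0},{"claw":-1,"dx":0,"dy":0,"dz":0,"turn":0},{"claw":-1,"dx":0,"dy":0,"dz":0,"turn":0},{"claw":-1,"dx":0,"dy":0,"dz":0,"turn":0}]'
```

```text
time: 5.78
tcp_pos: [0.5886, 0.1427, 0.0203]
eef_rot: [-0.0, 0.995, -0.105, 0.0]
wrist_force: [-0.1, 0.2, 0.7]
gripper_width: 0.0434
```

```bash
python3 -m jog '[{"claw":-1,"dx":0,"dy":0,"dz":0,"turn":0},{"claw":-1,"dx":0,"dy":0,"dz":0,"turn":0},{"claw":-1,"dx":0,"dy":0,"dz":0,"turn":0}]'
```

```text
time: 6.15
tcp_pos: [0.5885, 0.1427, 0.0201]
eef_rot: [0.0, 0.995, -0.105, -0.0]
wrist_force: [-0.3, 0.2, 0.7]
gripper_width: 0.0353
```

```bash
python3 -m jog '[{"claw":-1,"dx":-0.1,"dy":0,"dz":0,"turn":0},{"claw":-1,"dx":-0.1,"dy":0,"dz":0,"turn":0},{"claw":-1,"dx":-0.15,"dy":0,"dz":0,"turn":0},{"claw":-1,"dx":-0.2,"dy":0,"dz":0,"turn":0},{"claw":-1,"dx":0,"dy":0,"dz":0,"turn":0}]'; python3 look.py w4 wrist
```

```text
time: 6.78
tcp_pos: [0.572, 0.1462, 0.0203]
eef_rot: [0.0, 0.995, -0.105, -0.0]
wrist_force: [-1.0, -0.1, 3.1]
gripper_width: 0.0353
{'time': 6.825, 'joint_pos': [0.5809, 0.4309, -0.4152, -0.0003, -0.7252, 0.7805], 'tcp_pos': [0.572, 0.1461, 0.0202], 'eef_rot': [0.0001, 0.9945, -0.1047, -0.0002], 'wrist_force': [-0.8164, 0.2435, 1.8533], 'gripper_width': 0.03591617175181234}
```

View pics/w4_wrist.png

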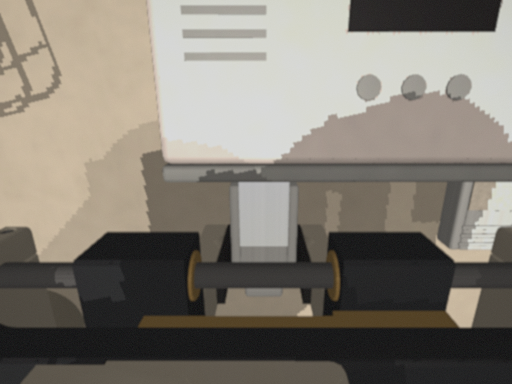

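```bash
python3 -m jog '[{"claw":-1,"dx":-0.35,"dy":0,"dz":0,"turn":0},{"claw":-1,"dx":-0.35,"dy":0,"dz":0,"turn":0},{"claw":-1,"dx":-0.35,"dy":0,"dz":0,"turn":0},{"claw":-1,"dx":-0.35,"dy":0,"dz":0,"turn":0},{"claw":-1,"dx":-0.35,"dy":0,"dz":0,"turn":0},{"claw":-1,"dx":-0.35,"dy":0,"dz":0,"turn":0},{"claw":-1,"dx":-0.35,"dy":0,"dz":0,"turn":0},{"claw":-1,"dx":-0.4,"dy":0,"dz":0,"turn":0},{"claw":-1,"dx":0,"dy":0,"dz":0,"turn":0}]'; python3 look.py w5 wrist
```

```text
time: 7.95
tcp_pos: [0.4879, 0.1641, 0.0202]
eef_rot: [0.0, 0.995, -0.104, -0.0]
wrist_force: [0.5, -0.4, -1.4]
gripper_width: 0.0357
{'time': 8.0, 'joint_pos': [0.7056, 0.3342, -0.5855, 0.0001, -0.6509, 0.6562], 'tcp_pos': [0.4885, 0.1642, 0.0203], 'eef_rot': [-0.0001, 0.9945, -0.1043, 0.0001], 'wrist_force': [-0.0332, 0.7445, -1.1686], 'gripper_width': 0.03556313060740691}
```

View pics/w5_wrist.png

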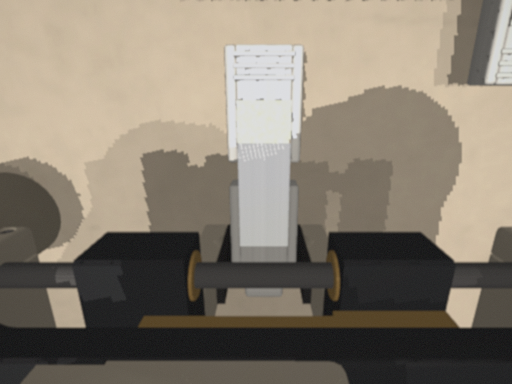

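```bash
python3 -m jog '[{"claw":-1,"dx":0,"dy":0.25,"dz":0,"turn":0},{"claw":-1,"dx":0,"dy":0.25,"dz":0,"turn":0},{"claw":-1,"dx":0,"dy":0,"dz":0.3,"turn":0},{"claw":-1,"dx":0,"dy":0,"dz":0.25,"turn":0},{"claw":-1,"dx":0,"dy":0,"dz":0.05,"turn":0},{"claw":-1,"dx":0,"dy":0,"dz":0,"turn":0}]'
```

```text
time: 8.75
tcp_pos: [0.4856, 0.1493, 0.0018]
eef_rot: [0.0, 0.995, -0.105, -0.0]
wrist_force: [-0.2, 0.3, -0.5]
gripper_width: 0.0358
```

```bash
python3 -m jog '[{"claw":0.4,"dx":0,"dy":0,"dz":0,"turn":0},{"claw":0.4,"dx":0,"dy":0,"dz":0,"turn":0},{"claw":0.4,"dx":0,"dy":0,"dz":0,"turn":0},{"claw":0.4,"dx":0,"dy":0,"dz":0,"turn":0}]'; python3 look.py w6 wrist
```

```text
time: 9.25
tcp_pos: [0.4857, 0.1494, 0.0023]
eef_rot: [-0.0, 0.995, -0.105, 0.0]
wrist_force: [0.5, 0.3, -0.0]
gripper_width: 0.061
{'time': 9.3, 'joint_pos': [0.6853, 0.3545, -0.6165, 0.0, -0.5995, 0.6757], 'tcp_pos': [0.4857, 0.1494, 0.0023], 'eef_rot': [-0.0001, 0.9945, -0.1047, 0.0001], 'wrist_force': [0.103, -1.1251, 0.2998], 'gripper_width': 0.06111149918021297}
```

View pics/w6_wrist.png

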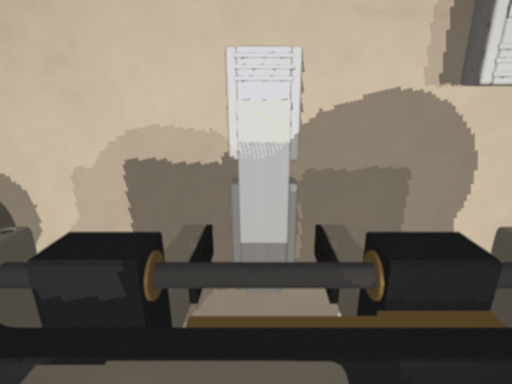

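```bash
python3 -m jog '[{"claw":0.4,"dx":0.7,"dy":0,"dz":0,"turn":0},{"claw":0.4,"dx":0.7,"dy":0,"dz":0,"turn":0},{"claw":0.4,"dx":0.7,"dy":0,"dz":0,"turn":0},{"claw":0.4,"dx":0.7,"dy":0,"dz":0,"turn":0},{"claw":-1,"dx":0,"dy":0,"dz":0,"turn":0},{"claw":-1,"dx":0,"dy":0,"dz":0,"turn":0},{"claw":-1,"dx":0,"dy":0,"dz":0,"turn":0},{"claw":-1,"dx":0,"dy":0,"dz":0,"turn":0},{"claw":-1,"dx":0,"dy":0,"dz":0,"turn":0},{"claw":-1,"dx":0,"dy":0,"dz":0,"turn":0}]';python3 look.py w7 wrist
```

```text
time: 10.55
tcp_pos: [0.5676, 0.1319, 0.0022]
eef_rot: [0.0, 0.995, -0.105, -0.0]
wrist_force: [-1.1, -0.2, 0.2]
gripper_width: 0.036
{'time': 10.6, 'joint_pos': [0.5635, 0.4465, -0.4467, -0.0001, -0.6777, 0.7976], 'tcp_pos': [0.5677, 0.1319, 0.0022], 'eef_rot': [0.0, 0.9945, -0.1047, -0.0001], 'wrist_force': [-0.6051, -0.5696, -0.3035], 'gripper_width': 0.03531539415111006}
```

View pics/w7_wrist.png

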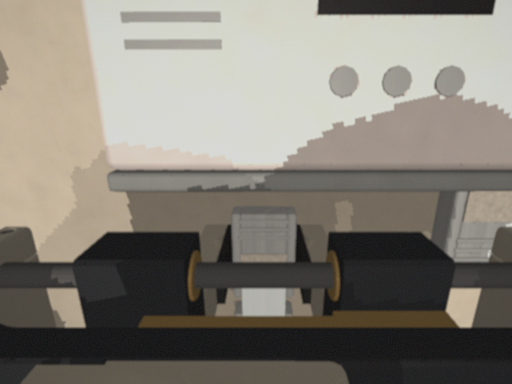

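```bash
python3 -m jog '[{"claw":-1,"dx":0,"dy":0,"dz":-0.5,"turn":0},{"claw":-1,"dx":0,"dy":0,"dz":-0.9,"turn":0},{"claw":-1,"dx":0,"dy":0,"dz":-0.9,"turn":0},{"claw":-1,"dx":-0.5,"dy":0,"dz":-0.9,"turn":0},{"claw":-1,"dx":-0.9,"dy":-0.1,"dz":-0.8,"turn":0},{"claw":-1,"dx":-0.9,"dy":-0.1,"dz":0,"turn":0},{"claw":-1,"dx":-0.9,"dy":-0.1,"dz":0,"turn":0},{"claw":-1,"dx":-0.8,"dy":-0.19,"dz":0,"turn":0},{"claw":-1,"dx":0,"dy":0,"dz":0,"turn":0.2},{"claw":-1,"dx":0,"dy":0,"dz":0,"turn":0.3}]'
python3 -m jog '[{"claw":-1,"dx":0,"dy":0,"dz":0,"turn":0.36},{"claw":-1,"dx":0,"dy":0,"dz":0,"turn":0.36},{"claw":-1,"dx":0,"dy":0,"dz":0,"turn":0.36},{"claw":-1,"dx":0,"dy":0,"dz":0,"turn":0.36},{"claw":-1,"dx":0,"dy":0,"dz":0,"turn":0.36},{"claw":-1,"dx":0,"dy":0,"dz":0,"turn":0.36},{"claw":-1,"dx":0,"dy":0,"dz":0,"turn":0.36},{"claw":-1,"dx":0,"dy":0,"dz":0,"turn":0.36},{"claw":-1,"dx":0,"dy":0,"dz":0,"turn":0.36},{"claw":-1,"dx":0,"dy":0,"dz":0,"turn":0.36}]'
python3 -m jog '[{"claw":-1,"dx":0,"dy":0,"dz":0,"turn":0.36},{"claw":-1,"dx":0,"dy":0,"dz":0,"turn":0.36},{"claw":-1,"dx":0,"dy":0,"dz":0,"turn":0.36},{"claw":-1,"dx":0,"dy":0,"dz":0,"turn":0.36},{"claw":-1,"dx":0,"dy":0,"dz":0,"turn":0.36},{"claw":-1,"dx":0,"dy":0,"dz":0,"turn":0.36},{"claw":-1,"dx":0,"dy":0,"dz":0,"turn":0.023},{"claw":-1,"dx":0,"dy":0,"dz":0,"turn":0}]';python3 look.py w8 wrist side
```

```text
time: 11.85
tcp_pos: [0.4535, 0.1716, 0.1235]
eef_rot: [-0.001, 0.973, -0.229, 0.001]
wrist_force: [-0.8, -0.8, -1.1]
gripper_width: 0.0357
time: 13.1
tcp_pos: [0.4537, 0.1712, 0.1232]
eef_rot: [0.001, -0.424, 0.906, 0.0]
wrist_force: [-0.8, -0.5, -1.2]
gripper_width: 0.0359
time: 14.1
tcp_pos: [0.4536, 0.1712, 0.1227]
eef_rot: [0.0, 0.103, 0.995, 0.0]
wrist_force: [-0.1, -1.3, -1.7]
gripper_width: 0.0358
{'time': 14.2, 'joint_pos': [0.7677, 0.1441, -0.542, 0.0001, -0.8844, -2.5457], 'tcp_pos': [0.4536, 0.1712, 0.1224], 'eef_rot': [0.0001, 0.1034, 0.9946, 0.0001], 'wrist_force': [0.2098, -0.014, -0.7559], 'gripper_width': 0.03538007167247725}
```

View pics/w8_wrist.png

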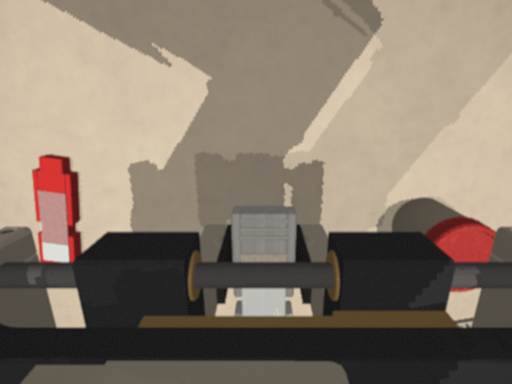

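View pics/w8_side.png

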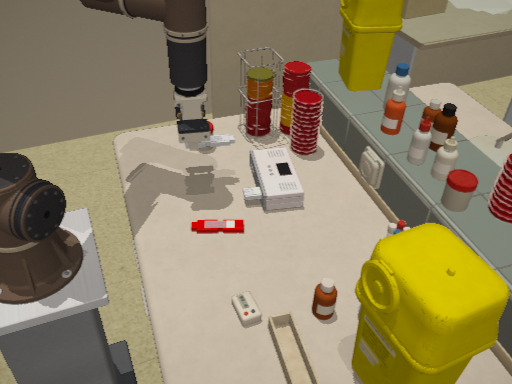

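```bash
python3 - <<'E'
import cv2,pickle
from h import *
c=pickle.load(open("w8_side.pkl","rb"))
im=c['img'][:,:,::-1]
z=cv2.resize(im[110:170,165:265],None,fx=7.5,fy=7.5,interpolation=cv2.INTER_CUBIC)
# predicted tongue end and body corners, level, with underside at tip-2mm
tcp=np.array([.4536,.1712,.1224]);a=np.radians(-11.87);ux=np.array([np.cos(a),np.sin(a),0]);uy=np.array([-ux[1],ux[0],0])
o=tcp+ux*.042-np.array([0,0,.0022])
for x,y,h in [(.074,.011,.014),(.074,-.011,.014),(.074,-.011,0),(.06,-.018,.014),(.06,-.018,0),(-.06,-.018,.014),(-.06,-.018,0),(.06,.018,.014)]:
    p=proj(c,o+ux*x+uy*y+[0,0,h])[0]; cv2.circle(z,(int((p[0]-165+.5)*7.5),int((p[1]-110+.5)*7.5)),3,(0,0,255),-1)
cv2.imwrite("pics/w8z.png",z)
E
```

```text
(no output)
```

View pics/w8z.png

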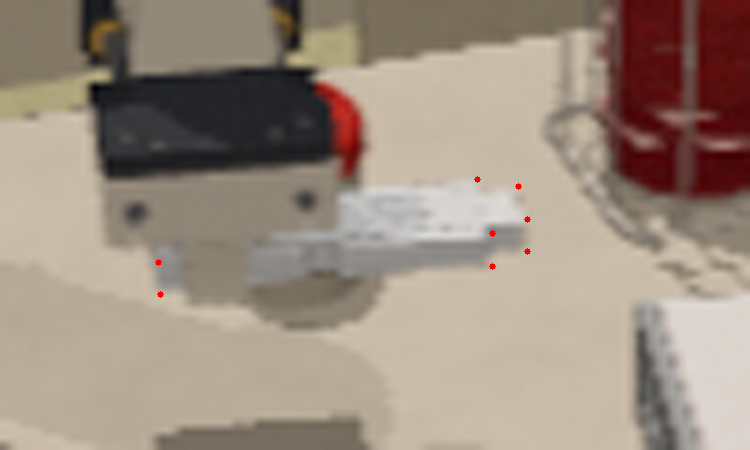

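```bash
python3 -m jog '[{"claw":-1,"dx":0,"dy":0.013,"dz":0.8,"turn":0.01},{"claw":-1,"dx":0,"dy":0,"dz":0.8,"turn":0},{"claw":-1,"dx":0,"dy":0,"dz":0.8,"turn":0},{"claw":-1,"dx":0,"dy":0,"dz":0.6,"turn":0},{"claw":-1,"dx":0,"dy":0,"dz":0.25,"turn":0},{"claw":-1,"dx":-0.5,"dy":0,"dz":0,"turn":0},{"claw":-1,"dx":-0.5,"dy":0,"dz":0,"turn":0},{"claw":-1,"dx":-0.3,"dy":0,"dz":0,"turn":0},{"claw":-1,"dx":0,"dy":0,"dz":0,"turn":0}]';python3 look.py w9 side scene; python3 - <<'E'
import cv2
a=cv2.imread("pics/w9_side.png")[120:200,190:320];b=cv2.imread("pics/w9_scene.png")[140:220,190:320]
cv2.imwrite("pics/w9z.png",cv2.resize(cv2.vconcat([a,b]),None,fx=3.7,fy=3.7,interpolation=cv2.INTER_CUBIC))
E
```

```text
time: 15.32
tcp_pos: [0.4926, 0.163, 0.0248]
eef_rot: [0.0, 0.108, 0.994, 0.0]
wrist_force: [0.5, -0.8, -1.3]
gripper_width: 0.0355
{'time': 15.425, 'joint_pos': [0.6994, 0.3308, -0.5758, -0.0002, -0.6644, -2.4854], 'tcp_pos': [0.4916, 0.163, 0.0247], 'eef_rot': [-0.0001, 0.1075, 0.9942, -0.0], 'wrist_force': [-0.5876, -0.3332, -1.0385], 'gripper_width': 0.03559704886801634}
```

View pics/w9z.png

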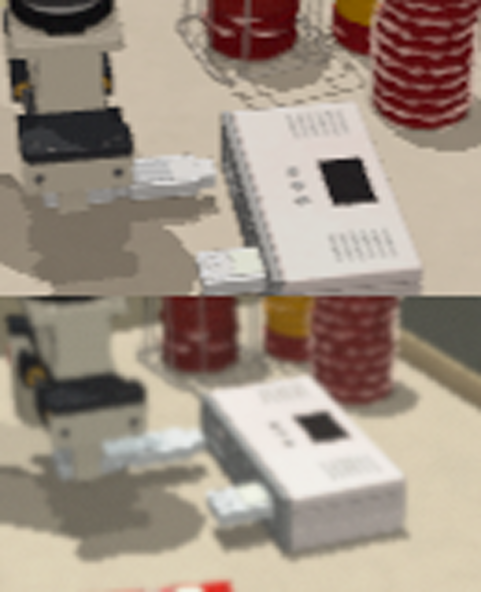

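```bash
python3 -m jog '[{"claw":-1,"dx":-0.25,"dy":0,"dz":0,"turn":-0.006},{"claw":-1,"dx":-0.25,"dy":0,"dz":0,"turn":0},{"claw":-1,"dx":-0.25,"dy":0,"dz":0,"turn":0},{"claw":-1,"dx":-0.2,"dy":0,"dz":0,"turn":0},{"claw":-1,"dx":0,"dy":0,"dz":0,"turn":0}]'
```

```text
time: 16.05
tcp_pos: [0.52, 0.1571, 0.0245]
eef_rot: [-0.0, 0.106, 0.994, -0.0]
wrist_force: [0.1, -0.9, -0.7]
gripper_width: 0.0355
```

```bash
python3 -m jog '[{"claw":-1,"dx":-0.15,"dy":0,"dz":0,"turn":0},{"claw":-1,"dx":-0.1,"dy":0,"dz":0,"turn":0},{"claw":-1,"dx":-0.1,"dy":0,"dz":0,"turn":0},{"claw":-1,"dx":-0.1,"dy":0,"dz":0,"turn":0}]';python3 -m jog '[{"claw":-1,"dx":-0.15,"dy":0,"dz":0,"turn":0},{"claw":-1,"dx":-0.15,"dy":0,"dz":0,"turn":0},{"claw":-1,"dx":0,"dy":0,"dz":0,"turn":0}]';python3 look.py w10 wrist
```

```text
time: 16.55
tcp_pos: [0.531, 0.1542, 0.024]
eef_rot: [-0.002, 0.106, 0.994, -0.0]
wrist_force: [-11.8, 7.2, 0.9]
gripper_width: 0.0358
time: 16.92
tcp_pos: [0.5417, 0.1526, 0.0246]
eef_rot: [-0.0, 0.106, 0.994, -0.0]
wrist_force: [-0.2, 1.1, -1.4]
gripper_width: 0.0353
{'time': 16.975, 'joint_pos': [0.6224, 0.3891, -0.4756, 0.0001, -0.7058, -2.4049], 'tcp_pos': [0.5418, 0.1526, 0.0247], 'eef_rot': [0.0001, 0.1056, 0.9944, 0.0], 'wrist_force': [-1.072, 0.4029, -1.5464], 'gripper_width': 0.03590142997954032}
```

View pics/w10_wrist.png

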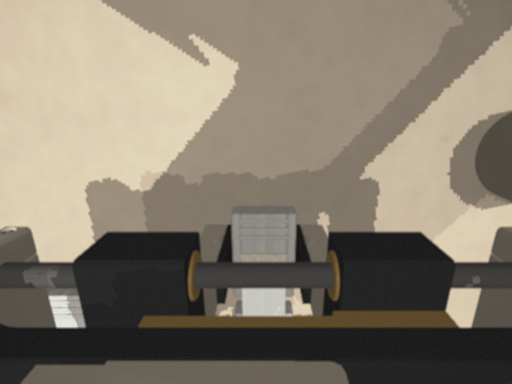

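```bash
python3 -m jog '[{"claw":-1,"dx":-0.35,"dy":0,"dz":0,"turn":0},{"claw":-1,"dx":-0.35,"dy":0,"dz":0,"turn":0},{"claw":-1,"dx":-0.35,"dy":0,"dz":0,"turn":0},{"claw":-1,"dx":-0.3,"dy":0,"dz":0,"turn":0},{"claw":-1,"dx":0,"dy":0,"dz":0,"turn":0}]';python3 -m jog '[{"claw":-1,"dx":-0.07,"dy":0,"dz":0,"turn":0},{"claw":-1,"dx":-0.05,"dy":0,"dz":0,"turn":0}]'
```

```text
time: 17.6
tcp_pos: [0.5818, 0.144, 0.0246]
eef_rot: [0.0, 0.106, 0.994, 0.0]
wrist_force: [2.7, -0.1, -2.4]
gripper_width: 0.0358
time: 17.85
tcp_pos: [0.5839, 0.1431, 0.0244]
eef_rot: [-0.001, 0.106, 0.994, -0.0]
wrist_force: [-4.0, 2.2, -1.3]
gripper_width: 0.0352
```

```bash
for i in 1; do python3 -m jog '[{"claw":-1,"dx":-0.03,"dy":0,"dz":0,"turn":0}]'; python3 -m jog '[{"claw":-1,"dx":-0.03,"dy":0,"dz":0,"turn":0}]'; python3 -m jog '[{"claw":-1,"dx":-0.03,"dy":0,"dz":0,"turn":0}]'; python3 -m jog '[{"claw":-1,"dx":-0.03,"dy":0,"dz":0,"turn":0}]';  done
```

```text
time: 17.98
tcp_pos: [0.5851, 0.143, 0.0245]
eef_rot: [-0.0, 0.106, 0.994, -0.0]
wrist_force: [-3.3, 1.7, -1.9]
gripper_width: 0.0358
time: 18.1
tcp_pos: [0.5863, 0.1428, 0.0246]
eef_rot: [-0.0, 0.106, 0.994, -0.0]
wrist_force: [-2.5, 0.9, -1.3]
gripper_width: 0.0355
time: 18.23
tcp_pos: [0.5879, 0.1428, 0.0248]
eef_rot: [0.0, 0.106, 0.994, 0.0]
wrist_force: [-0.7, 0.7, -1.6]
gripper_width: 0.0358
time: 18.35
tcp_pos: [0.5892, 0.1426, 0.025]
eef_rot: [0.001, 0.106, 0.994, 0.0]
wrist_force: [0.4, -0.2, -2.0]
gripper_width: 0.0357
```

```bash
python3 -m jog '[{"claw":-1,"dx":-0.03,"dy":0,"dz":0,"turn":0}]'; python3 -m jog '[{"claw":-1,"dx":0,"dy":0,"dz":0,"turn":0}]'; python3 look.py w11 wrist side; python3 - <<'E'
import cv2
a=cv2.imread("pics/w11_side.png")[120:220,190:320]
cv2.imwrite("pics/w11z.png",cv2.resize(a,None,fx=6,fy=6,interpolation=cv2.INTER_CUBIC))
E
```

```text
time: 18.48
tcp_pos: [0.5906, 0.1426, 0.0252]
eef_rot: [0.001, 0.105, 0.994, 0.0]
wrist_force: [3.3, -1.3, -2.0]
gripper_width: 0.0355
time: 18.6
tcp_pos: [0.5911, 0.1426, 0.0254]
eef_rot: [0.002, 0.105, 0.994, 0.001]
wrist_force: [6.7, -2.2, -2.9]
gripper_width: 0.0356
{'time': 18.7, 'joint_pos': [0.5583, 0.4447, -0.3743, 0.0016, -0.7484, -2.3416], 'tcp_pos': [0.5912, 0.1426, 0.0254], 'eef_rot': [0.0017, 0.1055, 0.9944, 0.0006], 'wrist_force': [6.3315, -2.5854, -2.1231], 'gripper_width': 0.03599748655275513}
```

View pics/w11z.png

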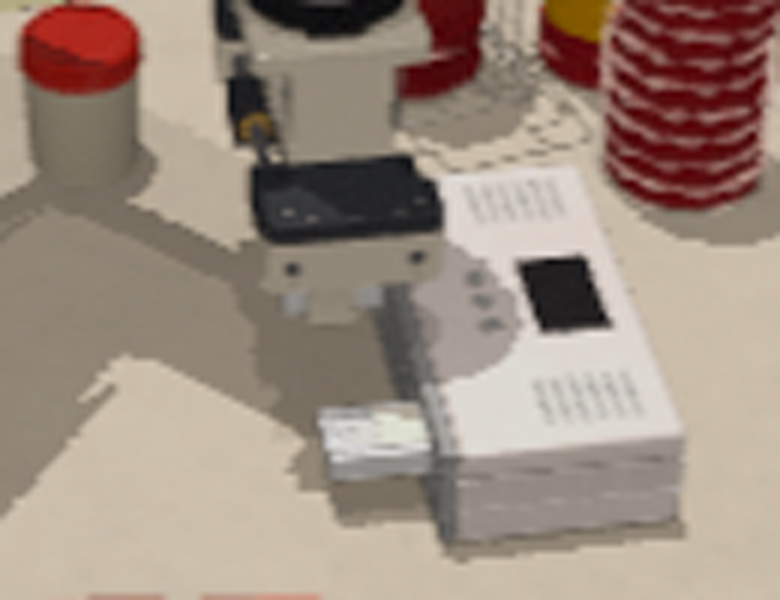

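View pics/w11_wrist.png

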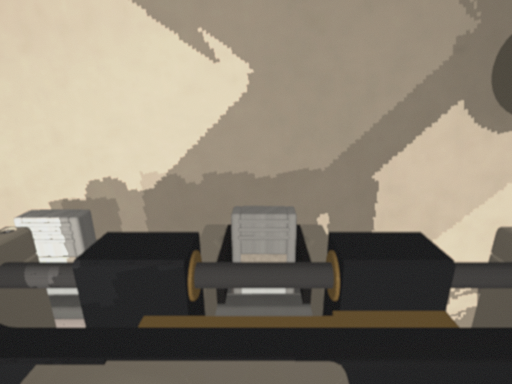

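```bash
python3 -m jog '[{"claw":-1,"dx":-0.06,"dy":0,"dz":0,"turn":0}]'; python3 -m jog '[{"claw":-1,"dx":0,"dy":0,"dz":0,"turn":0}]'; python3 -m jog '[{"claw":-1,"dx":-0.06,"dy":0,"dz":0,"turn":0}]';  python3 -m jog '[{"claw":-1,"dx":0,"dy":0,"dz":0,"turn":0}]';
```

```text
time: 18.82
tcp_pos: [0.5917, 0.1421, 0.0251]
eef_rot: [0.001, 0.106, 0.994, 0.0]
wrist_force: [1.3, 0.4, -0.9]
gripper_width: 0.0359
time: 18.95
tcp_pos: [0.5915, 0.1421, 0.0249]
eef_rot: [0.001, 0.106, 0.994, 0.0]
wrist_force: [3.7, -0.5, -0.9]
gripper_width: 0.0355
time: 19.08
tcp_pos: [0.5923, 0.1416, 0.0246]
eef_rot: [-0.0, 0.106, 0.994, -0.0]
wrist_force: [-0.6, 0.6, -2.4]
gripper_width: 0.0356
time: 19.2
tcp_pos: [0.5923, 0.1414, 0.0245]
eef_rot: [-0.0, 0.106, 0.994, -0.0]
wrist_force: [0.1, 0.3, -1.7]
gripper_width: 0.036
```

```bash
python3 -m jog '[{"claw":-1,"dx":-0.06,"dy":0,"dz":0,"turn":0},{"claw":-1,"dx":-0.06,"dy":0,"dz":0,"turn":0},{"claw":-1,"dx":0,"dy":0,"dz":0,"turn":0}]'; python3 -m jog '[{"claw":-1,"dx":-0.06,"dy":0,"dz":0,"turn":0},{"claw":-1,"dx":0,"dy":0,"dz":0,"turn":0}]'; python3 -m jog '[{"claw":-1,"dx":0.1,"dy":0,"dz":0,"turn":0},{"claw":-1,"dx":0.08,"dy":0,"dz":0,"turn":0},{"claw":-1,"dx":0,"dy":0,"dz":0,"turn":0}]'
```

```text
time: 19.58
tcp_pos: [0.5941, 0.1406, 0.0242]
eef_rot: [-0.002, 0.106, 0.994, -0.001]
wrist_force: [-7.3, 2.4, 2.2]
gripper_width: 0.0357
time: 19.82
tcp_pos: [0.5941, 0.1405, 0.0241]
eef_rot: [-0.003, 0.106, 0.994, -0.001]
wrist_force: [-14.5, 7.1, 8.4]
gripper_width: 0.0357
time: 20.2
tcp_pos: [0.5927, 0.1415, 0.0247]
eef_rot: [0.0, 0.106, 0.994, 0.0]
wrist_force: [0.3, 1.3, -1.3]
gripper_width: 0.0358
```

```bash
python3 -m jog '[{"claw":0.4,"dx":0,"dy":0,"dz":0,"turn":0},{"claw":0.4,"dx":0,"dy":0,"dz":0,"turn":0},{"claw":0.4,"dx":0,"dy":0,"dz":0,"turn":0},{"claw":0.4,"dx":0,"dy":0,"dz":0,"turn":0},{"claw":0.4,"dx":0,"dy":0,"dz":-0.5,"turn":0},{"claw":0.4,"dx":0,"dy":0,"dz":-1,"turn":0},{"claw":0.4,"dx":0,"dy":0,"dz":-1,"turn":0},{"claw":0.4,"dx":0,"dy":0,"dz":-1,"turn":0},{"claw":0.4,"dx":1,"dy":0,"dz":-1,"turn":0},{"claw":0.4,"dx":1,"dy":0,"dz":-1,"turn":0}]';python3 -m jog '[{"claw":0.4,"dx":1,"dy":0,"dz":-0.5,"turn":0},{"claw":0.4,"dx":1,"dy":0,"dz":0,"turn":0.3},{"claw":0.4,"dx":0,"dy":0,"dz":0,"turn":-0.3}]'; python3 look.py w12 wrist side scene; python3 - <<'E'
import cv2
a=cv2.imread("pics/w12_side.png")[120:220,190:320];b=cv2.imread("pics/w12_scene.png")[140:220,190:320]
cv2.imwrite("pics/w12z.png",cv2.resize(cv2.vconcat([a,b]),None,fx=3.3,fy=3.3,interpolation=cv2.INTER_CUBIC))
E
```

```text
time: 21.45
tcp_pos: [0.5334, 0.1541, 0.1916]
eef_rot: [0.0, 0.106, 0.994, 0.0]
wrist_force: [0.5, 0.8, -0.1]
gripper_width: 0.061
time: 21.82
tcp_pos: [0.4739, 0.167, 0.2066]
eef_rot: [0.001, 0.107, 0.994, 0.001]
wrist_force: [0.9, -0.8, -0.4]
gripper_width: 0.0613
{'time': 21.975, 'joint_pos': [0.7284, 0.0899, -0.3902, 0.0002, -1.089, -2.5121], 'tcp_pos': [0.4754, 0.167, 0.2058], 'eef_rot': [0.0006, 0.1062, 0.9943, 0.0006], 'wrist_force': [0.0519, 0.1596, -0.5016], 'gripper_width': 0.061705909532533826}
```

View pics/w12z.png

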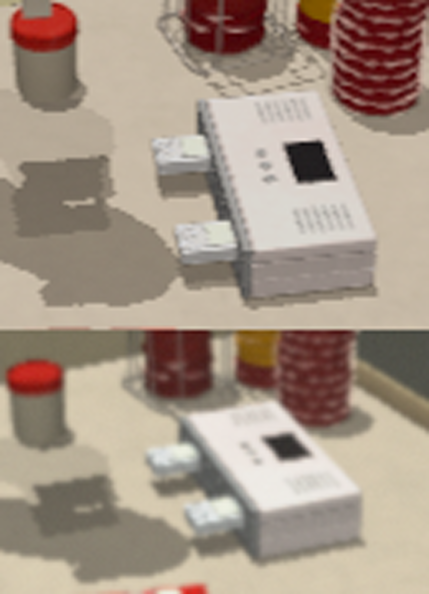

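View pics/w12_wrist.png

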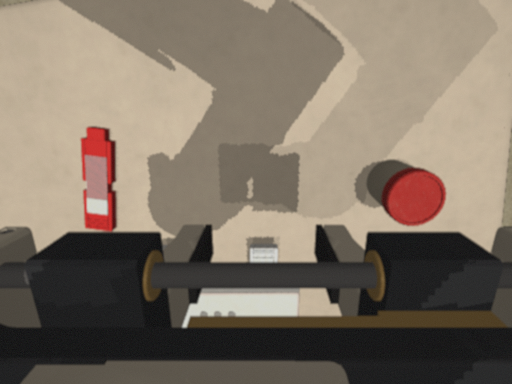

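```bash
python3 -m jog '[{"claw":0.4,"dx":0,"dy":0,"dz":-0.3,"turn":-0.36},{"claw":0.4,"dx":0,"dy":0,"dz":-0.4,"turn":-0.36},{"claw":0.4,"dx":0,"dy":0,"dz":0,"turn":-0.36},{"claw":0.4,"dx":0,"dy":0,"dz":0,"turn":-0.36},{"claw":0.4,"dx":0,"dy":0,"dz":0,"turn":-0.36},{"claw":0.4,"dx":0,"dy":0,"dz":0,"turn":-0.36},{"claw":0.4,"dx":0,"dy":0,"dz":0,"turn":-0.36},{"claw":0.4,"dx":0,"dy":0,"dz":0,"turn":-0.36},{"claw":0.4,"dx":0,"dy":0,"dz":0,"turn":-0.36}]'
python3 -m jog '[{"claw":0.4,"dx":0,"dy":0,"dz":0,"turn":-0.36},{"claw":0.4,"dx":0,"dy":0,"dz":0,"turn":-0.36},{"claw":0.4,"dx":0,"dy":0,"dz":0,"turn":-0.36},{"claw":0.4,"dx":0,"dy":0,"dz":0,"turn":-0.36},{"claw":0.4,"dx":0,"dy":0,"dz":0,"turn":-0.36},{"claw":0.4,"dx":0,"dy":0,"dz":0,"turn":-0.36},{"claw":0.4,"dx":0,"dy":0,"dz":0,"turn":-0.36},{"claw":0.4,"dx":0.7,"dy":0,"dz":0,"turn":-0.36},{"claw":0.4,"dx":0.7,"dy":0,"dz":0,"turn":-0.16},{"claw":0.4,"dx":0,"dy":0,"dz":0,"turn":0}]'
python3 look.py w13 wrist;python3 - <<'E'
import cv2
im=cv2.imread("pics/w13_wrist.png")
cv2.imwrite("pics/w13z.png",cv2.resize(im[50:150,205:425],None,fx=3.6,fy=3.6,interpolation=cv2.INTER_CUBIC))
E
```

```text
time: 23.1
tcp_pos: [0.4756, 0.1666, 0.2259]
eef_rot: [-0.0, -0.648, 0.761, -0.0]
wrist_force: [-0.1, 0.4, -0.0]
gripper_width: 0.0618
time: 24.35
tcp_pos: [0.5151, 0.1506, 0.2254]
eef_rot: [0.0, 0.994, -0.108, -0.0]
wrist_force: [0.2, -0.1, 0.2]
gripper_width: 0.0614
{'time': 24.4, 'joint_pos': [0.6509, 0.1314, -0.2952, -0.0001, -1.1452, 0.702], 'tcp_pos': [0.5144, 0.1507, 0.2254], 'eef_rot': [0.0003, 0.9941, -0.1088, -0.0004], 'wrist_force': [-0.0703, -0.2357, -0.3526], 'gripper_width': 0.06171336715120211}
```

View pics/w13z.png

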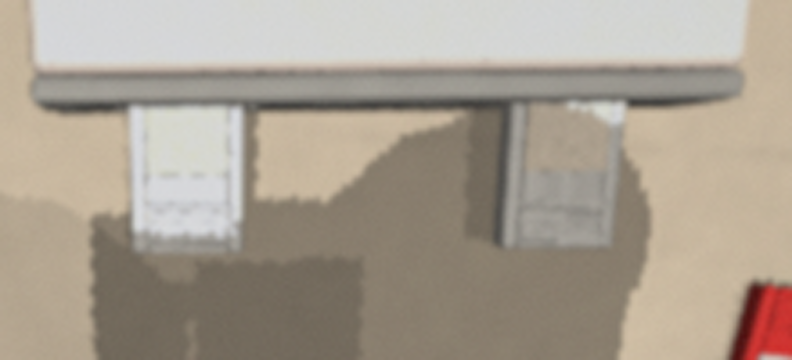

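```bash
python3 - <<'E'
from station import arm
print(arm.hand_in())
E
```

```text
the job is handed in; nothing more can be done
None
```

The reversed carrier was in the left bay (bay 0). It is now back in that bay, tongue first, slide face up and clicked home. I drew it out, set it down on the worktop to regrip it at its square end, turned it end for end and pushed it back in. The job was handed in at about 24.4 s of the 61 s allowed.

- **Seating:** Passing the spring balls gave about 14 N. Near home the detent pulled the carrier in. I then pushed on against the hard stop, to about 16 N, and let it settle back about 1.5 mm to where no force was left.
- **Last wrist picture:** Both carriers stick out of the front by the same amount, about 143.5 and 144 pixels at the picture's enlarged scale. The glass slide shows on top of the turned carrier.
- **Other things:** The other carrier, the jar and the red look-alike appear unmoved. I did not check the timer and the bottle again after the insertion; the arm stayed well away from them.
- **Failed or disagreed:** My first two move commands were refused because the rows lacked keys, and nothing moved. The carrier also came to rest about 3 mm deeper, by tool position, than I had worked out beforehand. I put this down to grip position and calibration error, since the hard stop and the comparison with the other carrier both show it home.

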